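Stow the gold jar in the push-to-open drawer

ROBOT

A 7-joint arm with a two-finger parallel gripper is mounted at the origin on a cart in front of the work surface, level with it; the furniture and walls round the work are solid. World frame = base frame: x ahead of the robot, y to its left, z up, the work surface at z = 0. Lengths are in m, angles in rad, forces in N, time in s.
With the tool pointing down it reaches from about 0.4 to 0.85 m from the base axis. Payload 10.4 kg.
Tool frame: the origin (TCP) lies on the centre line of the jaws, within the pads' length; the fingertips stand 22 mm ahead of it and the grasp point (between the pads) lies 3 mm ahead of it; x points along the fingers, y is the direction in which the jaws open and shut, and the axes are right-handed (so a half turn about x gives the same grasp; the last joint's range is limited). The gripper opens to 87 mm and grips with 3 to 60 N. Pads are 19 mm wide; open, the fingers measure 117 mm over their backs; the gripper's body (75 mm by 190 mm) begins 51 mm behind the grasp point.
Start: joints at [1.273, 0.332, -0.065, 1.46, 0.022, 1.35, -0.088], TCP at [0.17, -0.602, 0.223] pointing down, gripper open.
Joint ranges: [-2.6, 2.6], [-0.5, 2.12], [-1.47, 1.34], [0.16, 2.42], [-1.27, 4.41], [0.06, 2.06], [-2.6, 2.6]. Speed limits (rad/s): [2.22, 2.22, 2.79, 2.79, 3.14, 3.14, 3.14].

INTERFACE

Orientations are given as a unit quaternion [x, y, z, w].
In Python, from bench import * gives the robot as it stands.
- The arm moves only by the tool arm_command, never from a script. Its argument "targets" is one flat list of numbers, 7 for each row, row after row: the turn, a rotation vector about the tool's x, y, z in units of 45 degrees (1.0 is 45 degrees), then the shift along the tool's x, y, z in units of 25 mm (1.0 is 25 mm), then the opening, from 0 (shut) to 1 (fully open). In form: [wx, wy, wz, tx, ty, tz, fingers, wx, wy, wz, tx, ty, tz, fingers, ...]. A call has 1 to 12 rows; each row shifts and turns the pose as measured when the row begins, along the tool's axes as they then stand; what a row does not reach is not made up. A row lasts 1/12 s, in which the tool goes at most 41.7 mm and 7.16 degrees, less where a joint would pass 70% of its speed; a pose out of reach is approached as far as the arm can. A call with a number of a shift or a turn outside -1 to 1 is refused whole. A call with a gripper value outside its range is refused whole. The fingers move at their own pace and stop on an object; "newtons" is the grip in N (left out, the last holds). Time passes only in rows, so rows that do not move let the fingers close. It gives the time, the measured TCP pose, the force and the opening at its end, in the units of the state.
- read_state(): the state, without advancing time (a new reading comes with each control period).
- camera(name): name is "side" or "top" or "wrist"; returns the picture (480x640x3 uint8, red, green, blue); there is no depth.
- calibration(name): a dict with "camera_matrix" (3x3 intrinsics, pixels), "R" (3x3) and "t" (3): a world point X has camera coordinates R X + t; the wrist camera has in their place "tool_from_camera" (4x4, takes a point from camera to tool coordinates, whose origin is the TCP and whose axes are the tool frame's). Camera axes: x right, y down, z forward; pixel columns grow to the right and rows downward; lengths in m; the calibration is good to about 2 mm. A picture is of the moment at which its call begins: read the wrist's pose just before it. calibration takes no time and is no camera call.
- close_job(): hands the job in, once; it reports no verdict.
The state is a dict: "time": time; "joint_positions": joint angles; "joint_vel": joint speeds; "joint_torque": joint torques, N m; "ee_pos": TCP position; "eef_rot": TCP orientation; "ft_force": force on the tool from outside, world axes, zero at the start; "torque": the same for the moment, N m; "width": finger opening in m.
Only numpy, scipy, OpenCV 4.12 (cv2) and the standard library are available. Lean on these libraries where they do the work, as an engineer would, in place of code of your own. Each camera call takes 0.05 s, during which the arm holds its last target.

TASK

Put the small gold-lidded jar away in the push-to-open drawer. Press the green drawer front inward until its touch latch lets go and the drawer springs out, stand the jar upright in the drawer, then push the drawer back in and press until it latches shut again. Press by feel and gently, because the latch breaks if it is forced, and leave the other things on the bench where they are.

Things in the scene. Friction and masses are not known exactly. Their poses are not given: they have to be found in the camera images.
- drawer_unit: Fixed grey bench unit, open to the robot, carcass (mm) 100 deep (x) x 172 wide (y) x 80 high, turned a little. Origin: centre of its underside, on the bench. The drawer goes in along +x and out along -x; carcass face at x = -50. After tripping (see press_pad): a latched drawer springs fully out within 1 s, following the finger back; one pushed in from fully out stays latched.
- drawer: The drawer: green front 12 thick, 168 wide, 5 to 79 above the bench; behind it a plywood tub, inside 88 (x) x 140 (y), side and rear walls 4 thick, 26 high. Origin and axes coincide with the unit's when latched and move with the drawer. More than 12 N between robot and drawer breaks the latch. If let go before the latch trips, it goes back where it was: press again.
- drawer_slide (a joint): Travel in m: 0 = latched (front stands 24 mm proud of the carcass, a gap for pressing), 0.070 = sprung fully out, negative = pressed in past the latched place. A spring pushes it out with 4 N at 0, 2.5 N at 0.070, plus 2 N per 0.1 m/s of pushing speed. It must come fully out before it can latch again.
- press_pad (a point): Centre of the black 30 mm pad on the front's outer face, 42 above the bench, axes as the drawer's; press anywhere on the face. The latch, opening or closing, trips 6 to 17.5 mm past joint 0; where differs each time and is hidden. Until then only the 4 N spring resists; within 1 mm after it a stiff buffer (8 N/mm) is met: a total push of 6 to 9 N shows that it has tripped.
- drawer_floor (a point): Centre of the floor of the drawer's tub, on the floor's upper face, 19 mm above the bench; axes as the drawer's. When the drawer is fully out the whole tub lies free in front of the carcass. A thing up to 50 mm tall passes under the carcass top.
- jar_gold: Loose small clear jar with a gold-coloured lid and pale contents, 42 in diameter, 46 high, 56 to 112 g. Origin: centre of its underside. To be put away.
- jar_red: Loose larger clear jar with black screw lid and white band, 53 in diameter, 58 high. Origin: centre of its underside. Stays where it is.
- cup_small: Loose small dark red cup, 52 in diameter, 36 high. Origin: centre of its underside. Stays where it is.
- tape_clear: Loose small roll of pale tape lying flat, 60 in diameter, 19 high. Origin: centre of its underside. Stays where it is.
Things that resemble listed ones, but are neither listed nor needed, are in the scene too. Leave any purple look-alike of the jar_gold alone.

How it is judged:
On the way, in this order (a step that is already met when the one before it is completed fails the run):
1. the latch is tripped and the drawer has sprung out (value of joint drawer_slide above 0.062 m), for 0.2 s.
2. the gold jar stands in the open drawer, let go (x of jar_gold in the frame of drawer_floor between -0.03 and 0.03 m and y of jar_gold in the frame of drawer_floor between -0.056 and 0.056 m and z of jar_gold in the frame of drawer_floor between -0.005 and 0.006 m and angle between jar_gold's own z axis and vertical below 0.2 rad and value of joint drawer_slide above 0.05 m and contact force between the fingers and jar_gold below 0.1 N), for 0.2 s.
At the end, for the whole second after the job is handed in: The drawer is latched shut and at rest by itself (within 4 mm of its latched place) with the gold jar standing upright (within 0.2 rad) on the floor of its tub (value of joint drawer_slide between -0.004 and 0.004 m and linear speed of jar_gold below 0.02 m/s and x of jar_gold in the frame of drawer_floor between -0.03 and 0.03 m and y of jar_gold in the frame of drawer_floor between -0.056 and 0.056 m and z of jar_gold in the frame of drawer_floor between -0.005 and 0.006 m and angle between jar_gold's own z axis and vertical below 0.2 rad); the robot touches nothing.
It fails at once if the robot pushes on the drawer with more than 12 N (latch broken) (contact force between any of the arm, the fingers and drawer above 12 N).
It fails at once if jar_red is moved by more than 20 mm (distance of jar_red from where it was at the start of the episode above 0.02 m).
It fails at once if cup_small is moved by more than 20 mm (distance of cup_small from where it was at the start of the episode above 0.02 m).
It fails at once if tape_clear is moved by more than 20 mm (distance of tape_clear from where it was at the start of the episode above 0.02 m).
It also fails if it takes over 72 s, if anything falls off the work surface, if the arm or the gripper's body presses on something with over 40 N, if the wrist force passes 120 N, or if a joint passes its speed limit or range.

## Working session

There is one attempt and no reset: what is moved stays moved. The work goes in short steps, Python scripts to look and compute and a tool call to move; the robot and the scene stay as the last step left them, time stands still between calls to the robot, and variables do not carry over. Pictures are saved under pics/ and viewed, and the job is handed in when it is done.

Besides the shell and the picture viewer there is one more tool, called as name(argument=value, ...) on one line, values as JSON. arm_command: Moves the arm, as the interface text tells. Shifts and turns lie within -1 to 1; 1 stands for 25 mm of shift or 45 degrees of turn. Its arguments: {"type":"object","properties":{"targets":{"type":"array","items":{"type":"number","minimum":-1,"maximum":1}},"newtons":{"type":"number"}},"required":["targets"]}

```bash
ls; mkdir -p pics; python3 - <<'E'
from bench import *
import cv2
s=read_state();print(s)
for n in("side","top","wrist"):
    im=camera(n);cv2.imwrite(f"pics/{n}0.png",im[:,:,::-1])
    c=calibration(n);print(n,{k:v for k,v in c.items()})
E
```

```text
pics
{'time': 0.0, 'joint_positions': array([ 1.27344812,  0.33287165, -0.06469622,  1.46095948,  0.02162105,
        1.34986821, -0.08852383]), 'joint_vel': array([-1.31230398e-03, -7.46622027e-04,  1.22316116e-04, -4.14491041e-05,
        1.78258732e-03,  1.96962356e-03,  8.42016831e-05]), 'joint_torque': array([-3.81172176e-04, -6.23265409e+01,  2.45442870e-02, -3.89906073e+01,
       -6.13361411e-02,  3.97130591e-02,  1.34114107e-04]), 'ee_pos': array([ 0.16944685, -0.60119326,  0.22264539]), 'eef_rot': array([-0.7003465 , -0.09732127,  0.70054355, -0.09634354]), 'ft_force': array([-0.41004258, -0.3257617 , -0.3524787 ]), 'torque': array([-0.00297196,  0.0034282 , -0.0263377 ]), 'width': 0.08706073758571235}
side {'camera_matrix': array([[434.4347225 ,   0.        , 317.17167952],
       [  0.        , 434.4347225 , 239.46771091],
       [  0.        ,   0.        ,   1.        ]]), 'R': array([[-0.93103041, -0.36415693, -0.02391881],
       [-0.14038713,  0.41788021, -0.89758988],
       [ 0.33685878, -0.83232557, -0.44018213]]), 't': array([0.41893213, 0.15805188, 0.66760637])}
[... 222 characters left out ...]
619862],
       [-0.98859894,  0.02411561, -0.14862895],
       [ 0.14788653, -0.03010826, -0.98854594]]), 't': array([-0.05618194,  0.49688522,  0.95361272])}
wrist {'camera_matrix': array([[374.22313393,   0.        , 318.71111204],
       [  0.        , 374.22313393, 240.28288411],
       [  0.        ,   0.        ,   1.        ]]), 'tool_from_camera': array([[ 8.72833601e-04, -2.77222194e-01,  9.60805440e-01,
        -1.62047053e-01],
       [ 9.99999614e-01,  1.45441570e-04, -8.66474729e-04,
         4.32186009e-05],
       [ 1.00464974e-04,  9.60805825e-01,  2.77222214e-01,
        -7.63957251e-02],
       [ 0.00000000e+00,  0.00000000e+00,  0.00000000e+00,
         1.00000000e+00]])}
```

View pics/top0.png

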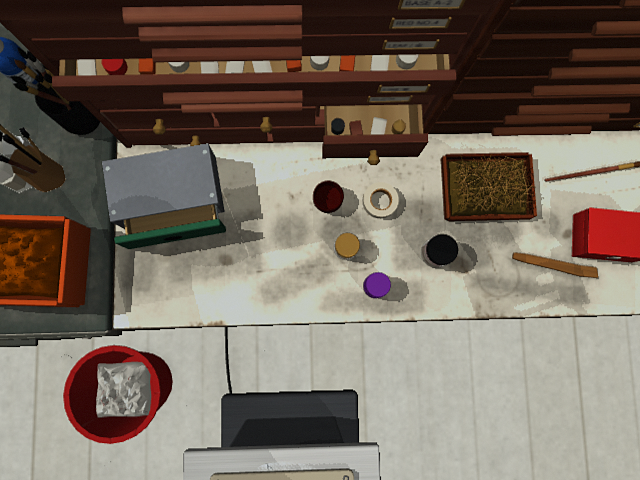

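View pics/side0.png

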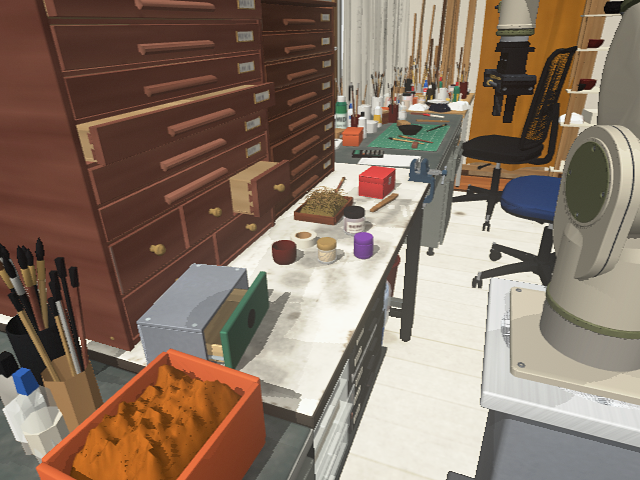

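View pics/wrist0.png

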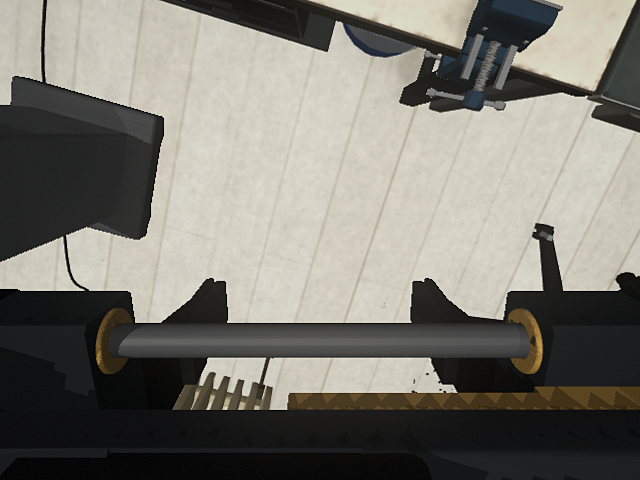

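Top view: the gold-lidded jar is at (347,245). The things it could be mistaken for are the purple jar (377,285), the black-lidded jar_red (442,249), the dark red cup (328,196) and brass items in the cabinet drawer (398,127). By the description it is (347,245). The green front is near (170,233). Next I measure and take a close crop.

```bash
cat > h.py <<'E'
import numpy as np, cv2
from bench import *
from scipy.spatial.transform import Rotation as Ro
def ray(n,uv,st=None):
    c=calibration(n);K=c["camera_matrix"]
    d=np.linalg.inv(K)@np.array([uv[0],uv[1],1.])
    if n=="wrist":
        T=c["tool_from_camera"];R=Ro.from_quat(st["eef_rot"]).as_matrix()
        return R@T[:3,3]+st["ee_pos"],R@T[:3,:3]@d
    return -c["R"].T@c["t"],c["R"].T@d
def onz(n,uv,z,st=None):
    o,d=ray(n,uv,st);return o+d*(z-o[2])/d[2]
def proj(n,X,st=None):
    c=calibration(n);K=c["camera_matrix"]
    if n=="wrist":
        T=c["tool_from_camera"];R=Ro.from_quat(st["eef_rot"]).as_matrix()
        p=T[:3,:3].T@(R.T@(np.array(X)-st["ee_pos"])-T[:3,3])
    else: p=c["R"]@np.array(X)+c["t"]
    p=K@p;return p[:2]/p[2]
def tool(st,v):  # world vec -> tool units(25mm)
    return Ro.from_quat(st["eef_rot"]).as_matrix().T@np.array(v)/0.025
E
python3 - <<'E'
from h import *
t=cv2.imread("pics/top0.png");s=cv2.imread("pics/side0.png")
h=cv2.cvtColor(t,cv2.COLOR_BGR2HSV)
def comps(m,n):
    k,l,st,c=cv2.connectedComponentsWithStats(m.astype(np.uint8))
    for i in range(1,k):
        if st[i,4]>150: print(n,st[i],c[i].round(1))
    return l,st
H,S,V=cv2.split(h)
comps((H>10)&(H<30)&(S>90)&(V>90)&(np.indices(H.shape)[1]>300)&(np.indices(H.shape)[1]<420)&(np.indices(H.shape)[0]>180),"gold")
m=(H>60)&(H<95)&(S>90)&(np.indices(H.shape)[0]>200)&(np.indices(H.shape)[0]<260)&(np.indices(H.shape)[1]<240)
comps(m,"green")
ys,xs=np.where(m);print(cv2.minAreaRect(np.c_[xs,ys].astype(np.float32)))
for n,uv,z in(("gold",(347,244.5),.046),("purple",(377,285),.046),("red",(442,249),.058),("cup",(328,196),.036),("tape",(381,199),.019)):
    print(n,onz("top",uv,z).round(4))
big=cv2.resize(t[140:260,95:275],None,fx=4,fy=4,interpolation=cv2.INTER_CUBIC);cv2.imwrite("pics/ct.png",big)
b2=cv2.resize(t[180:310,290:470],None,fx=4,fy=4,interpolation=cv2.INTER_CUBIC);cv2.imwrite("pics/cj.png",b2)
b3=cv2.resize(s[220:390,130:390],None,fx=3,fy=3,interpolation=cv2.INTER_CUBIC);cv2.imwrite("pics/cs.png",b3)
E
```

```text
gold [335 233  25  24 465] [346.9 244.5]
green [ 114  219  112   30 1458] [170.3 233.6]
((122.73460388183594, 232.19100952148438), (204.34738159179688, 31.333126068115234), 1.4917404651641846)
gold [ 0.4751 -0.1165  0.046 ]
purple [ 0.4077 -0.1629  0.046 ]
red [ 0.4624 -0.2696  0.058 ]
cup [ 0.559  -0.0884  0.036 ]
tape [ 0.5553 -0.1795  0.019 ]
```

View pics/ct.png

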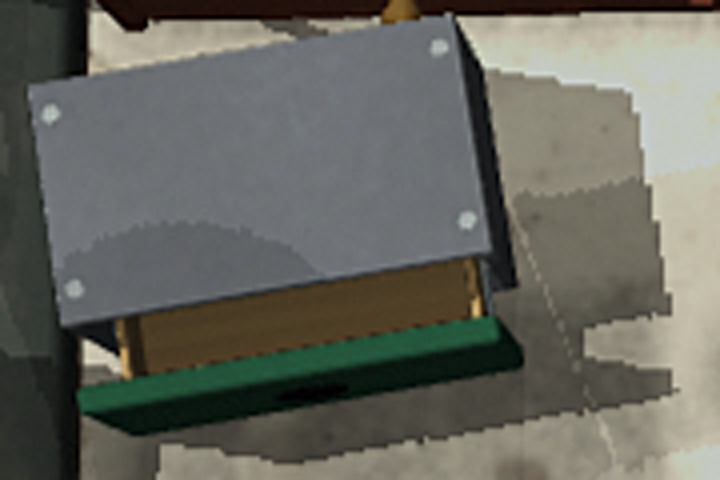

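View pics/cj.png

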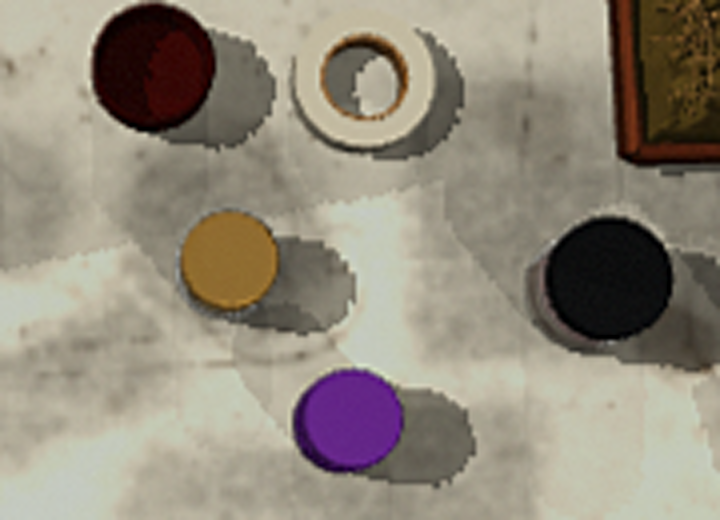

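View pics/cs.png

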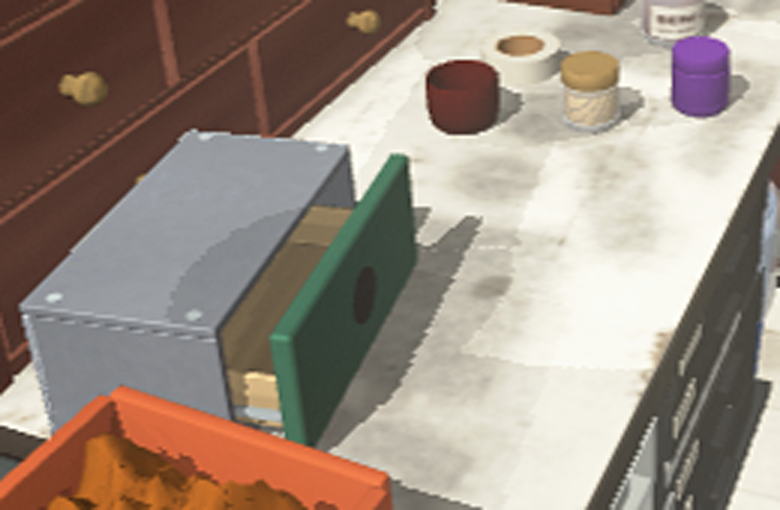

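Crops: the gold-lidded jar with pale contents is confirmed. In ct.png the carcass corners are at (62,325), (492,252), (30,88) and (452,15), and the green front's top edge runs from (78,398) to (498,320).

```bash
python3 - <<'E'
from h import *
f=lambda p,z:onz("top",(95+(p[0]+.5)/4-.5,140+(p[1]+.5)/4-.5),z)
c=[f(p,.08) for p in((62,327),(492,253),(30,87),(453,14))]
print(np.round(c,4))
n=lambda a,b:np.linalg.norm(c[a]-c[b])
print("w",n(0,1),n(2,3),"d",n(0,2),n(1,3))
yaws=[np.degrees(np.arctan2(*(-(c[i]-c[j])[:2]*[1,-1])[[0,1]])) for i,j in((0,1),(2,3))];print(yaws)
ctr=np.mean(c,0);print("ctr",ctr)
print("front top edge back corners",f((78,398),.079),f((498,320),.079))
print("front outer bottom of chamfer", f((140,434),.07),f((522,362),.07))
E
```

```text
[[0.5166 0.2578 0.08  ]
 [0.5424 0.0894 0.08  ]
 [0.6141 0.2727 0.08  ]
 [0.6408 0.1047 0.08  ]]
w 0.17036536731656604 0.17008858541920094 d 0.09862303811438128 0.09963474033459103
[np.float64(8.703314818524802), np.float64(9.044055168748368)]
ctr [0.57849119 0.18115938 0.08      ]
front top edge back corners [0.48839919 0.25129335 0.079     ] [0.51552903 0.08729737 0.079     ]
front outer bottom of chamfer [0.47476904 0.22949574 0.07      ] [0.49991742 0.07905842 0.07      ]
```

```bash
cat >> h.py <<'E'
YAW=np.radians(8.8); UC=np.array([0.5785,0.181]);UR=np.array([[np.cos(YAW),-np.sin(YAW)],[np.sin(YAW),np.cos(YAW)]])
def u2w(x,y,z): return np.r_[UC+UR@[x,y],z]
def w2u(p): return np.r_[UR.T@(np.array(p)[:2]-UC),p[2]]
def Rt(yaw=YAW):  # tool x down, tool y along unit y, tool z along unit x
    z=np.array([np.cos(yaw),np.sin(yaw),0]);x=np.array([0,0,-1.]);return np.c_[x,np.cross(z,x),z]
def plan(goal,yaw=YAW):
    s=read_state();R=Ro.from_quat(s["eef_rot"]).as_matrix()
    print("t%.2f"%s["time"],"pos",s["ee_pos"].round(4),"u",w2u(s["ee_pos"]).round(4),"F",s["ft_force"].round(2),"w%.4f"%s["width"])
    print("rot units",(Ro.from_matrix(R.T@Rt(yaw)).as_rotvec()/np.pi*4).round(3))
    print("shift(cur axes)",(R.T@(goal-s["ee_pos"])/.025).round(3)," shift(goal axes)",(Rt(yaw).T@(goal-s["ee_pos"])/.025).round(3))
E
python3 - <<'E'
from h import *
s=read_state();print(Ro.from_quat(s["eef_rot"]).as_matrix().round(3))
for z in(.0,.08,.12): print(onz("top",(88,217),z).round(3),onz("top",(62,304),z).round(3))
for y in (0,-.02): print("press start",u2w(-.125,y,.06))
plan(np.array([.42,-.30,.223]))
plan(u2w(-.125,-.02,.2))
for p in((-.086,0,.042),(-.086,0.084,.079),(-.086,-.084,.079),(-.05,.086,.08)):
  q=u2w(*p);print(p,proj("side",q).round(1),proj("top",q).round(1))
E
```

```text
[[-0.     0.271 -0.962]
 [ 0.001 -0.962 -0.271]
 [-1.    -0.001  0.   ]]
[0.539 0.321 0.   ] [0.393 0.36  0.   ]
[0.524 0.292 0.08 ] [0.389 0.328 0.08 ]
[0.517 0.278 0.12 ] [0.388 0.313 0.12 ]
press start [0.45497145 0.16187677 0.06      ]
press start [0.45803117 0.1421122  0.06      ]
t0.15 pos [ 0.1695 -0.6013  0.2229] u [-0.5239 -0.7105  0.2229] F [-0.41 -0.1  -0.18] w0.0867
rot units [-3.846e+00 -2.000e-03  0.000e+00]
shift(cur axes) [ 3.0000e-03 -8.8810e+00 -1.2914e+01]  shift(goal axes) [-6.0000e-03  1.0377e+01  1.1746e+01]
t0.15 pos [ 0.1695 -0.6013  0.2229] u [-0.5239 -0.7105  0.2229] F [-0.41 -0.1  -0.18] w0.0867
rot units [-3.846e+00 -2.000e-03  0.000e+00]
shift(cur axes) [  0.94  -25.488 -19.176]  shift(goal axes) [ 0.914 27.62  15.955]
(-0.086, 0, 0.042) [251.2 317.4] [172.8 237.9]
(-0.086, 0.084, 0.079) [226.9 331.8] [114.3 244. ]
(-0.086, -0.084, 0.079) [266.6 270. ] [220.7 225.3]
(-0.05, 0.086, 0.08) [201.5 329. ] [109.8 221.8]
```

arm_command(targets=[0.154,0,0,0,-0.8,-0.9,0,0,0,0,0,-0.87,-0.98,0,0,0,0,0,-0.87,-0.98,0,0,0,0,0,-0.87,-0.98,0,0,0,0,0,-0.87,-0.98,0,0,0,0,0,-0.87,-0.98,0,0,0,0,0,-0.87,-0.98,0,0,0,0,0,-0.87,-0.98,0,0,0,0,0,-0.87,-0.98,0,0,0,0,0,-0.87,-0.98,0,0,0,0,0,-0.87,-0.98,0,0,0,0,0,-0.87,-0.98,0], newtons=20)

```text
time: 1.15
ee_pos: [0.4189, -0.291, 0.2184]
eef_rot: [-0.703, -0.049, 0.708, -0.047]
ft_force: [0.5, -0.6, 0.2]
width: 0.0146
```

```bash
sed -i 's/^def Rt.*/def Rt(yaw=YAW):  # tool x down, tool y = -unit y, tool z = -unit x\n    yaw=yaw+np.pi/; ' h.py; python3 - <<'E'
from h import *
print(Rt().round(3));print(read_state()["joint_positions"].round(2))
plan(u2w(-.125,-.02,.2))
E
```

```text
[[ 0.     0.153 -0.988]
 [ 0.    -0.988 -0.153]
 [-1.     0.     0.   ]]
[ 0.84  0.11 -0.34  1.75  0.04  1.3  -0.95]
t1.15 pos [ 0.4189 -0.291   0.2184] u [-0.2299 -0.442   0.2184] F [ 0.49 -0.59  0.23] w0.0146
rot units [-0.024  0.008  0.004]
shift(cur axes) [  0.767 -16.954  -3.884]  shift(goal axes) [  0.736 -16.88   -4.198]
```

arm_command(targets=[-0.024,0,0,0,-1,-0.2,0,0,0,0,0,-1,-0.2,0,0,0,0,0,-1,-0.2,0,0,0,0,0,-1,-0.2,0,0,0,0,0,-1,-0.2,0,0,0,0,0,-1,-0.2,0,0,0,0,0,-1,-0.2,0,0,0,0,0,-1,-0.2,0,0,0,0,0,-1,-0.2,0,0,0,0,0,-1,-0.2,0,0,0,0,0,-1,-0.2,0,0,0,0,0,-1,-0.2,0])

```text
time: 2.15
ee_pos: [0.4322, 0.0326, 0.2174]
eef_rot: [-0.702, -0.058, 0.708, -0.055]
ft_force: [0.2, -0.6, 0.6]
width: 0.0004
```

```bash
python3 - <<'E'
from h import *
print(read_state()["joint_positions"].round(2))
plan(u2w(-.13,-.02,.06))
E
```

```text
[ 0.54 -0.06 -0.68  1.9  -0.04  1.29 -1.54]
t2.15 pos [0.4322 0.0326 0.2174] u [-0.1673 -0.1243  0.2174] F [ 0.17 -0.56  0.61] w0.0004
rot units [0.008 0.01  0.005]
shift(cur axes) [ 6.3   -4.136 -1.569]  shift(goal axes) [ 6.296 -4.171 -1.492]
```

arm_command(targets=[0,0,0,0.2,-0.85,-0.3,0,0,0,0,0.2,-0.85,-0.3,0,0,0,0,0.2,-0.85,-0.3,0,0,0,0,0.2,-0.85,-0.3,0,0,0,0,0.4,-0.85,-0.3,0,0,0,0,0.8,0,0,0,0,0,0,0.8,0,0,0,0,0,0,0.8,0,0,0,0,0,0,0.8,0,0,0,0,0,0,0.8,0,0,0,0,0,0,0.8,0,0,0,0,0,0,0.4,0,0,0])

```text
time: 3.15
ee_pos: [0.4511, 0.1581, 0.0532]
eef_rot: [-0.704, -0.062, 0.705, -0.058]
ft_force: [0.5, -1.4, 0.2]
width: 0.0004
```

```bash
python3 - <<'E'
from h import *
plan(u2w(-.1,-.02,.06))
cv2.imwrite("pics/s1.png",camera("side")[:,:,::-1])
E
```

```text
t3.15 pos [0.4511 0.1581 0.0532] u [-0.1295 -0.0032  0.0532] F [ 0.55 -1.38  0.25] w0.0004
rot units [0.021 0.002 0.006]
shift(cur axes) [-0.276  0.69  -1.167]  shift(goal axes) [-0.271  0.673 -1.178]
```

View pics/s1.png

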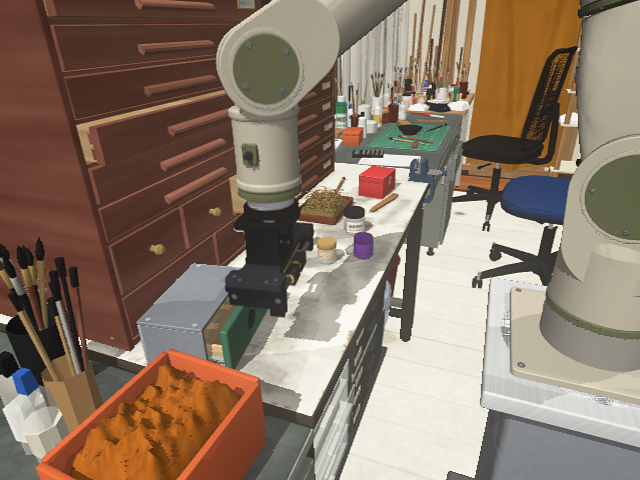

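The side view shows the closed gripper in front of the green front, with its body above the top edge. Approaching gently.

arm_command(targets=[0.02,0,0,0,0,-0.2,0,0,0,0,0,0,-0.2,0,0,0,0,0,0,-0.2,0,0,0,0,0,0,-0.1,0,0,0,0,0,0,-0.08,0,0,0,0,0,0,-0.06,0,0,0,0,0,0,-0.06,0])

```text
time: 3.78
ee_pos: [0.4778, 0.1622, 0.0564]
eef_rot: [0.706, 0.055, -0.704, 0.051]
ft_force: [-0.1, 0.1, 0.9]
width: 0.0007
```

```bash
python3 - <<'E'
from h import *
plan(u2w(-.1,-.02,.06))
E
```

```text
t3.78 pos [0.4778 0.1622 0.0564] u [-0.1024 -0.0031  0.0564] F [-0.12  0.15  0.85] w0.0007
rot units [-0.003 -0.003  0.007]
shift(cur axes) [-0.147  0.673 -0.098]  shift(goal axes) [-0.144  0.674 -0.096]
```

arm_command(targets=[0,0,0,0,0,-0.04,0,0,0,0,0,0,-0.04,0,0,0,0,0,0,-0.04,0])

```text
time: 4.03
ee_pos: [0.4814, 0.1627, 0.0569]
eef_rot: [0.706, 0.055, -0.704, 0.051]
ft_force: [0.7, 0.6, 0.7]
width: 0.0006
```

arm_command(targets=[0,0,0,0,0,-0.04,0,0,0,0,0,0,-0.04,0,0,0,0,0,0,-0.04,0])

```text
time: 4.28
ee_pos: [0.4843, 0.1631, 0.0569]
eef_rot: [0.706, 0.055, -0.704, 0.052]
ft_force: [-3.6, -0.2, 3.5]
width: 0.0005
```

arm_command(targets=[0,0,0,0,0,-0.04,0,0,0,0,0,0,-0.04,0])

```text
time: 4.45
ee_pos: [0.485, 0.1633, 0.0566]
eef_rot: [-0.705, -0.055, 0.705, -0.052]
ft_force: [-4.2, -0.8, 3.3]
width: 0.0004
```

arm_command(targets=[0,0,0,0,0,-0.04,0,0,0,0,0,0,-0.04,0])

```text
time: 4.62
ee_pos: [0.4862, 0.1635, 0.0564]
eef_rot: [-0.704, -0.055, 0.706, -0.052]
ft_force: [-3.7, -1.4, 4.0]
width: 0.0005
```

arm_command(targets=[0,0,0,-0.04,0,-0.04,0,0,0,0,-0.02,0,-0.04,0])

```text
time: 4.78
ee_pos: [0.4869, 0.1635, 0.0569]
eef_rot: [-0.703, -0.055, 0.707, -0.053]
ft_force: [-4.1, -0.3, -1.0]
width: 0.0004
```

arm_command(targets=[0,0,0,-0.02,0,-0.04,0,0,0,0,-0.02,0,-0.04,0])

```text
time: 4.95
ee_pos: [0.4879, 0.1637, 0.057]
eef_rot: [-0.702, -0.055, 0.708, -0.053]
ft_force: [-4.7, -0.2, -4.7]
width: 0.0004
```

```bash
python3 - <<'E'
from h import *
plan(u2w(-.1,-.02,.06))
E
```

```text
t4.95 pos [0.4879 0.1637 0.057 ] u [-0.0922 -0.0033  0.057 ] F [-4.72 -0.22 -4.66] w0.0004
rot units [-0.001  0.01   0.005]
shift(cur axes) [-0.12   0.669  0.314]  shift(goal axes) [-0.121  0.67   0.313]
```

arm_command(targets=[0,0,0,0.02,0,-0.04,0,0,0,0,0,0,-0.04,0])

```text
time: 5.12
ee_pos: [0.4902, 0.164, 0.0566]
eef_rot: [-0.702, -0.055, 0.708, -0.053]
ft_force: [-4.4, 0.4, -1.6]
width: 0.0009
```

arm_command(targets=[0,0,0,-0.005,0,-0.04,0,0,0,0,-0.005,0,-0.04,0])

```text
time: 5.28
ee_pos: [0.492, 0.1644, 0.0566]
eef_rot: [-0.702, -0.055, 0.708, -0.053]
ft_force: [-5.0, -0.9, -1.4]
width: 0.0005
```

arm_command(targets=[0,0,0,0,0,-0.025,0])

```text
time: 5.37
ee_pos: [0.4927, 0.1644, 0.0566]
eef_rot: [-0.702, -0.055, 0.708, -0.053]
ft_force: [-4.6, -0.5, 0.4]
width: 0.0003
```

arm_command(targets=[0,0,0,0,0,-0.025,0])

```text
time: 5.45
ee_pos: [0.4934, 0.1645, 0.0566]
eef_rot: [-0.702, -0.055, 0.708, -0.053]
ft_force: [-4.6, -0.1, 0.4]
width: 0.0006
```

arm_command(targets=[0,0,0,0,0,-0.03,0])

```text
time: 5.53
ee_pos: [0.4941, 0.1647, 0.0566]
eef_rot: [-0.702, -0.055, 0.708, -0.053]
ft_force: [-6.3, -0.7, 1.0]
width: 0.0004
```

arm_command(targets=[0,0,0,0,0,-0.012,0])

```text
time: 5.62
ee_pos: [0.4943, 0.1647, 0.0566]
eef_rot: [-0.702, -0.055, 0.708, -0.053]
ft_force: [-7.8, -1.8, 2.0]
width: 0.0002
```

arm_command(targets=[0,0,0,0,0,0.3,0,0,0,0,0,0,0.5,0,0,0,0,0,0,0.5,0,0,0,0,0,0,0.5,0,0,0,0,0,0,0.5,0,0,0,0,0,0,0.5,0,0,0,0,0,0,0.5,0,0,0,0,0,0,0.4,0,0,0,0,0,0,0.3,0,0,0,0,0,0,0,0])

```text
time: 6.45
ee_pos: [0.4004, 0.1506, 0.0614]
eef_rot: [0.711, 0.056, -0.699, 0.051]
ft_force: [0.3, 0.5, 0.1]
width: 0.0007
```

```bash
python3 - <<'E'
from h import *
plan(np.array([.475,-.1165,.2]))
print(read_state()["joint_positions"].round(2))
cv2.imwrite("pics/t2.png",camera("top")[:,:,::-1])
E
```

```text
t6.45 pos [0.4004 0.1506 0.0614] u [-0.1806 -0.0028  0.0614] F [0.28 0.47 0.12] w0.0007
rot units [-0.004 -0.022  0.007]
shift(cur axes) [-5.578 10.982 -1.442]  shift(goal axes) [-5.544 11.015 -1.313]
[ 0.36  0.13 -0.85  2.12  0.12  0.92 -1.98]
```

View pics/t2.png

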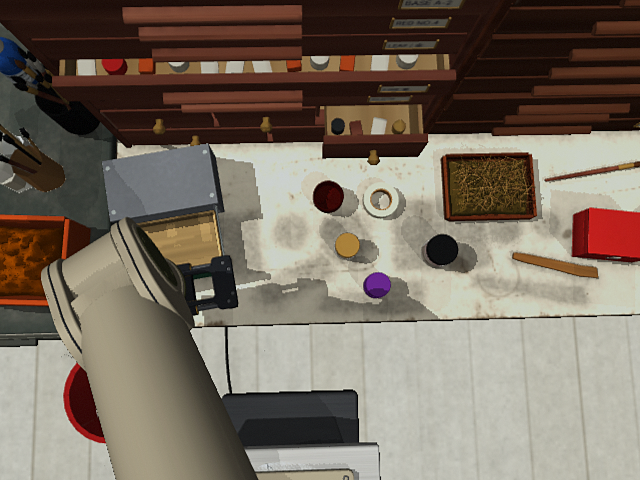

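Tripped (force rose to 8 N) and the drawer is out: the top view shows the open tub near (190,235). Next is the jar.

arm_command(targets=[0,-0.022,0,-0.8,0,0,0,0,0,0,-0.9,0,0,0,0,0,0,-0.9,0,0,0,0,0,0,-0.9,0.3,0,0.5,0,0,0,-0.4,0.9,-0.15,1,0,0,0,0,1,-0.15,1,0,0,0,0,1,-0.15,1,0,0,0,0,1,-0.15,1,0,0,0,0,1,-0.15,1,0,0,0,0,1,-0.15,1,0,0,0,0,1,-0.15,1,0,0,0,0,1,-0.15,1])

```text
time: 7.5
ee_pos: [0.475, -0.0516, 0.1694]
eef_rot: [0.712, 0.058, -0.698, 0.055]
ft_force: [-0.1, 1.2, 0.3]
width: 0.0525
```

```bash
python3 - <<'E'
from h import *
plan(np.array([.475,-.1165,.12]))
E
```

```text
t7.50 pos [ 0.475  -0.0516  0.1694] u [-0.1379 -0.214   0.1694] F [-0.08  1.23  0.25] w0.0525
rot units [ 0.009 -0.026  0.004]
shift(cur axes) [1.957 2.571 0.453]  shift(goal axes) [1.974 2.567 0.396]
```

arm_command(targets=[0.009,-0.02,0,0.4,0.8,0.12,1,0,-0.006,0,0.4,0.8,0.12,1,0,0,0,0.4,0.7,0.12,1,0,0,0,0.4,0,0,1,0,0,0,0,0,0,1,0,0,0,0,0,0,1])

```text
time: 8.0
ee_pos: [0.4812, -0.1212, 0.1286]
eef_rot: [0.707, 0.051, -0.703, 0.05]
ft_force: [0.1, -0.0, -0.1]
width: 0.0852
```

```bash
python3 - <<'E'
from h import *
s=read_state()
im=camera("wrist");cv2.imwrite("pics/w3.png",im[:,:,::-1])
plan(np.array([.475,-.1165,.12]))
print(proj("wrist",[.475,-.1165,.046],s))
t=camera("top");cv2.imwrite("pics/t3.png",t[:,:,::-1])
E
```

```text
t8.05 pos [ 0.4811 -0.1207  0.1287] u [-0.1424 -0.2833  0.1287] F [-0.06  0.34 -0.4 ] w0.0864
rot units [-0.013 -0.007  0.   ]
shift(cur axes) [ 0.345 -0.202  0.221]  shift(goal axes) [ 0.346 -0.204  0.217]
[311.04638905 256.66121033]
```

View pics/w3.png

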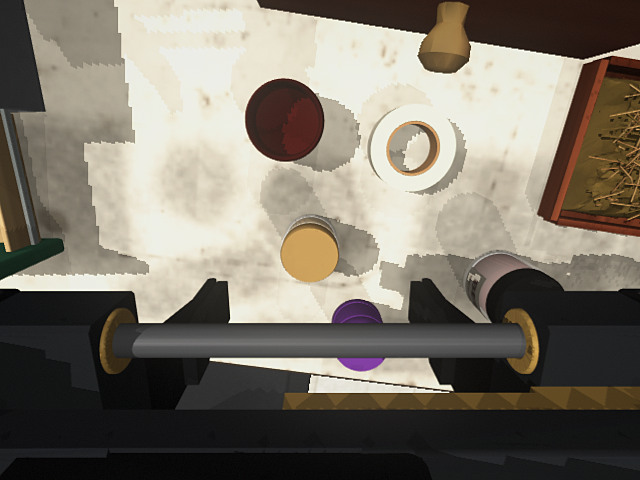

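View pics/t3.png

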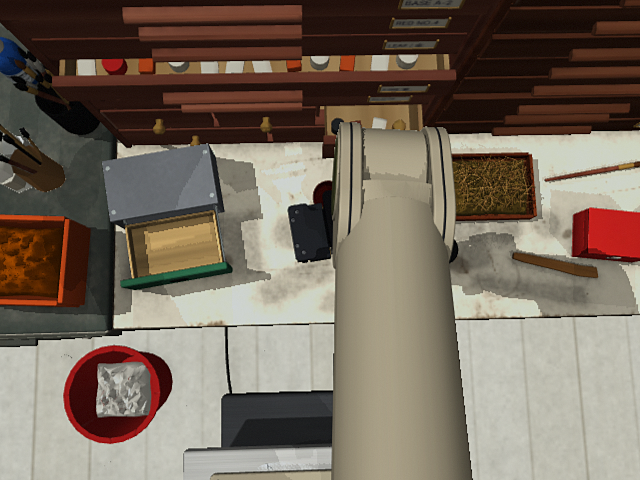

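Wrist view: the gold lid centre is at (310,252), against (311,257) predicted from the top view, so they agree to about 2 mm. The top view shows the empty open tub centred near (175,243). I refine both.

```bash
python3 - <<'E'
from h import *
s=read_state();w=cv2.imread("pics/w3.png");h=cv2.cvtColor(w,cv2.COLOR_BGR2HSV)
m=cv2.inRange(h,(10,90,120),(28,255,255));m[:, :260]=0;m[:,360:]=0;m[:200]=0;m[285:]=0
k,l,st,c=cv2.connectedComponentsWithStats(m);i=1+st[1:,4].argmax();print(st[i],c[i])
print(onz("wrist",c[i],.046,s))
# predicted tub: centre and corners at fully out
for p in((-.144,.07,.045),(-.144,-.07,.045),(-.056,.07,.045),(-.056,-.07,.045),(-.156,.084,.079),(-.156,-.084,.079)): print(p,proj("top",u2w(*p)).round(1))
t=cv2.imread("pics/t3.png");cv2.imwrite("pics/ct3.png",cv2.resize(t[195:295,105:245],None,fx=5,fy=5,interpolation=cv2.INTER_CUBIC))
E
```

```text
[ 281  226   57   56 2535] [308.84023669 253.80631164]
[ 0.47673133 -0.11397476  0.046     ]
(-0.144, 0.07, 0.045) [134.3 280.4]
(-0.144, -0.07, 0.045) [220.6 265. ]
(-0.056, 0.07, 0.045) [126.9 227.3]
(-0.056, -0.07, 0.045) [212.1 212.4]
(-0.156, 0.084, 0.079) [120.3 288.1]
(-0.156, -0.084, 0.079) [227.8 268.8]
```

View pics/ct3.png

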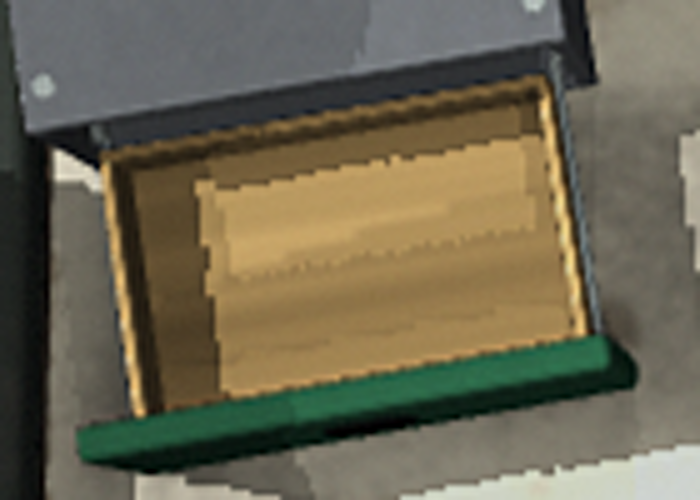

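```bash
python3 - <<'E'
from h import *
plan(np.array([.476,-.115,.035]))
E
```

```text
t8.10 pos [ 0.4812 -0.1204  0.129 ] u [-0.1422 -0.283   0.129 ] F [-0.26  0.43  0.43] w0.0865
rot units [-0.012 -0.008 -0.   ]
shift(cur axes) [ 3.759 -0.245  0.198]  shift(goal axes) [ 3.76  -0.245  0.173]
```

arm_command(targets=[-0.01,-0.008,0,0.3,-0.12,0.1,1,0,0,0,0.6,-0.12,0.08,1,0,0,0,0.6,0,0,1,0,0,0,0.6,0,0,1,0,0,0,0.5,0,0,1,0,0,0,0.3,0,0,1])

```text
time: 8.6
ee_pos: [0.4792, -0.11, 0.0575]
eef_rot: [0.707, 0.056, -0.702, 0.059]
ft_force: [0.2, 0.8, -0.8]
width: 0.0872
```

```bash
python3 - <<'E'
from h import *
plan(np.array([.476,-.115,.035]))
E
```

```text
t8.60 pos [ 0.4792 -0.11    0.0575] u [-0.1426 -0.2724  0.0575] F [ 0.22  0.75 -0.76] w0.0872
rot units [ 0.011 -0.009 -0.006]
shift(cur axes) [0.899 0.171 0.167]  shift(goal axes) [0.9   0.177 0.158]
```

arm_command(targets=[0.01,-0.009,0,0.2,0.08,0.08,1,0,0,0,0.25,0.06,0.06,1,0,0,0,0.2,0,0.02,1,0,0,0,0.1,0,0,1,0,0,0,0,0,0,1])

```text
time: 9.02
ee_pos: [0.4755, -0.1129, 0.037]
eef_rot: [-0.705, -0.054, 0.705, -0.057]
ft_force: [-1.2, -0.4, 0.0]
width: 0.0868
```

```bash
python3 - <<'E'
from h import *
plan(np.array([.476,-.115,.035]))
E
```

```text
t9.02 pos [ 0.4755 -0.1129  0.037 ] u [-0.1467 -0.2746  0.037 ] F [-1.18 -0.38  0.03] w0.0868
rot units [ 0.004  0.001 -0.006]
shift(cur axes) [ 0.081  0.087 -0.005]  shift(goal axes) [ 0.08   0.087 -0.005]
```

arm_command(targets=[0,0,0,0.04,0.05,0,0.5,0,0,0,0,0.04,0,0.3,0,0,0,0,0,0,0.3,0,0,0,0,0,0,0.3,0,0,0,0,0,0,0.3,0,0,0,0,0,0,0.3,0,0,0,0,0,0,0.3,0,0,0,0,0,0,0.3,0,0,0,0,0,0,0.3], newtons=12)

```text
time: 9.77
ee_pos: [0.4773, -0.1158, 0.0377]
eef_rot: [0.706, 0.053, -0.704, 0.057]
ft_force: [0.6, 0.2, -1.1]
width: 0.037
```

arm_command(targets=[0,0,0,0,0,0,0.25,0,0,0,0,0,0,0.25])

```text
time: 9.93
ee_pos: [0.4772, -0.1158, 0.0376]
eef_rot: [0.706, 0.053, -0.704, 0.057]
ft_force: [0.2, 0.6, -0.5]
width: 0.0368
```

```bash
python3 - <<'E'
from h import *
plan(np.array([.476,-.115,.035]))
im=camera("wrist");cv2.imwrite("pics/w4.png",im[:,:,::-1])
im=camera("side");cv2.imwrite("pics/s4.png",cv2.resize(im[180:320,240:440,::-1],None,fx=4,fy=4,interpolation=cv2.INTER_CUBIC))
E
```

```text
t9.93 pos [ 0.4772 -0.1158  0.0376] u [-0.1455 -0.2778  0.0376] F [ 0.24  0.55 -0.45] w0.0368
rot units [ 0.004 -0.002 -0.008]
shift(cur axes) [ 0.104 -0.039  0.041]  shift(goal axes) [ 0.105 -0.038  0.041]
```

View pics/w4.png

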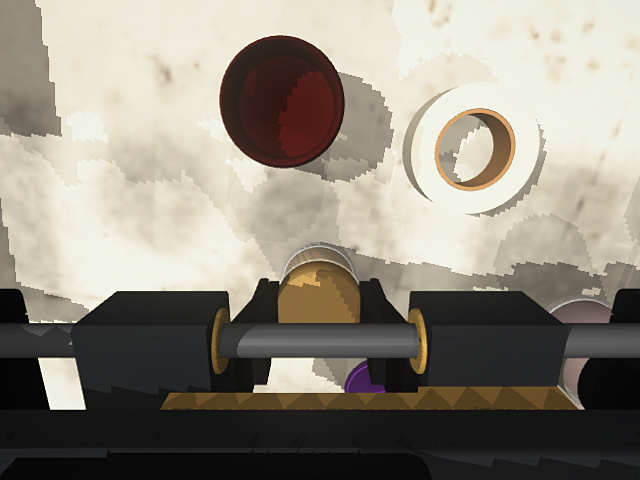

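View pics/s4.png

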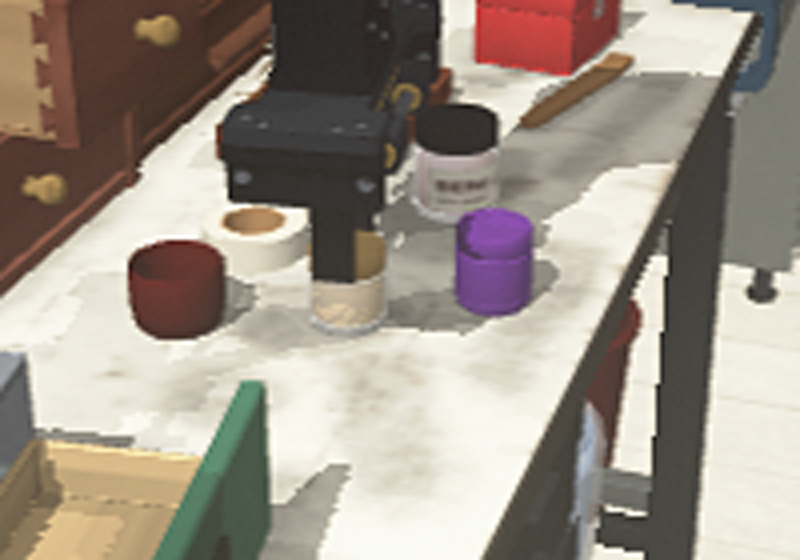

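```bash
python3 - <<'E'
from h import *
s=read_state()
for p in ((349,316),(349,320)): print(onz("side",(240+p[0]/4,180+p[1]/4),0.003))
R=Ro.from_quat(s["eef_rot"]).as_matrix()
for y in(-.026,-.0185):
  for z in (-.0095,.0095):
    q=proj("side",s["ee_pos"]+R@[.022,y,z]);print(y,z,(q-[240,180])*4)
for z in(.046,.034): print(onz("wrist",(319,294),z,s))
for x in (.0,.01): print(proj("wrist",[.476+x*0-x,-.115,.046],s))
E
```

```text
[ 0.47166606 -0.11430527  0.003     ]
[ 0.47015408 -0.11018891  0.003     ]
-0.026 -0.0095 [311.80524892 314.07026536]
-0.026 0.0095 [347.9067159  317.17233056]
-0.0185 -0.0095 [314.87332439 307.17233606]
-0.0185 0.0095 [350.72552366 310.22242376]
[ 0.48417802 -0.11463391  0.046     ]
[ 0.47887007 -0.11554384  0.034     ]
[316.97498284 310.59966888]
[313.60679205 330.17642955]
```

arm_command(targets=[0,0,0,-0.2,0,0,0.25,0,0,0,-0.5,0,0,0.25,0,0,0,-0.8,0,0,0.25,0,0,0,-0.8,0,0,0.25,0,0,0,-0.8,0,0,0.25,0,0,0,-0.6,0,0,0.25,0,0,0,-0.3,0,0,0.25], newtons=15)

```text
time: 10.62
ee_pos: [0.4745, -0.1141, 0.1409]
eef_rot: [-0.704, -0.055, 0.706, -0.057]
ft_force: [0.6, -0.2, -1.5]
width: 0.0368
```

```bash
python3 - <<'E'
from h import *
plan(u2w(-.10,-.01,.15))
im=camera("side");cv2.imwrite("pics/s5.png",cv2.resize(im[120:320,220:440,::-1],None,fx=3,fy=3,interpolation=cv2.INTER_CUBIC))
E
```

```text
t10.62 pos [ 0.4745 -0.1141  0.1409] u [-0.1479 -0.2757  0.1409] F [ 0.58 -0.25 -1.51] w0.0368
rot units [ 0.005  0.004 -0.003]
shift(cur axes) [ -0.395 -10.62   -1.959]  shift(goal axes) [ -0.363 -10.629  -1.916]
```

View pics/s5.png

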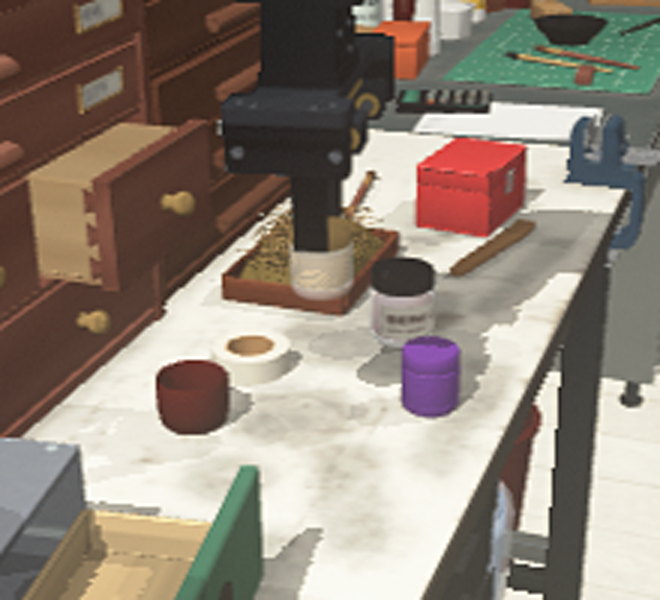

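The jar is held upright in the side view at crop (323,262). Carrying it over the drawer.

arm_command(targets=[0,0,0,-0.3,-0.4,-0.1,0.25,0,0,0,-0.2,-0.7,-0.15,0.25,0,0,0,0,-0.95,-0.18,0.25,0,0,0,0,-0.95,-0.18,0.25,0,0,0,0,-0.95,-0.18,0.25,0,0,0,0,-0.95,-0.18,0.25,0,0,0,0,-0.95,-0.18,0.25,0,0,0,0,-0.95,-0.18,0.25,0,0,0,0,-0.95,-0.18,0.25,0,0,0,0,-0.95,-0.18,0.25,0,0,0,0,-0.7,-0.18,0.25,0,0,0,0,-0.3,-0.1,0.25])

```text
time: 11.67
ee_pos: [0.4801, 0.1499, 0.1496]
eef_rot: [-0.701, -0.054, 0.709, -0.055]
ft_force: [0.4, -0.1, -1.9]
width: 0.037
```

```bash
python3 - <<'E'
from h import *
plan(u2w(-.10,-.01,.058))
E
```

```text
t11.67 pos [0.4801 0.1499 0.1496] u [-0.102  -0.0157  0.1496] F [ 0.43 -0.15 -1.9 ] w0.0370
rot units [ 0.002  0.014 -0.   ]
shift(cur axes) [ 3.664 -0.228 -0.123]  shift(goal axes) [ 3.665 -0.227 -0.08 ]
```

arm_command(targets=[0,0.014,0,0.3,-0.1,-0.05,0.25,0,0,0,0.5,0,0,0.25,0,0,0,0.5,0,0,0.25,0,0,0,0.5,0,0,0.25,0,0,0,0.5,0,0,0.25,0,0,0,0.3,0,0,0.25,0,0,0,0.1,0,0,0.25])

```text
time: 12.25
ee_pos: [0.4778, 0.1536, 0.0748]
eef_rot: [-0.703, -0.056, 0.707, -0.056]
ft_force: [-0.0, -0.8, -1.0]
width: 0.0371
```

```bash
python3 - <<'E'
from h import *
plan(u2w(-.10,-.01,.057))
im=camera("side");cv2.imwrite("pics/s6.png",cv2.resize(im[180:380,130:350,::-1],None,fx=3,fy=3,interpolation=cv2.INTER_CUBIC))
E
```

```text
t12.25 pos [0.4778 0.1536 0.0748] u [-0.1037 -0.0117  0.0748] F [-0.05 -0.75 -0.98] w0.0371
rot units [ 0.006  0.008 -0.   ]
shift(cur axes) [ 0.713 -0.068 -0.153]  shift(goal axes) [ 0.714 -0.068 -0.148]
```

View pics/s6.png

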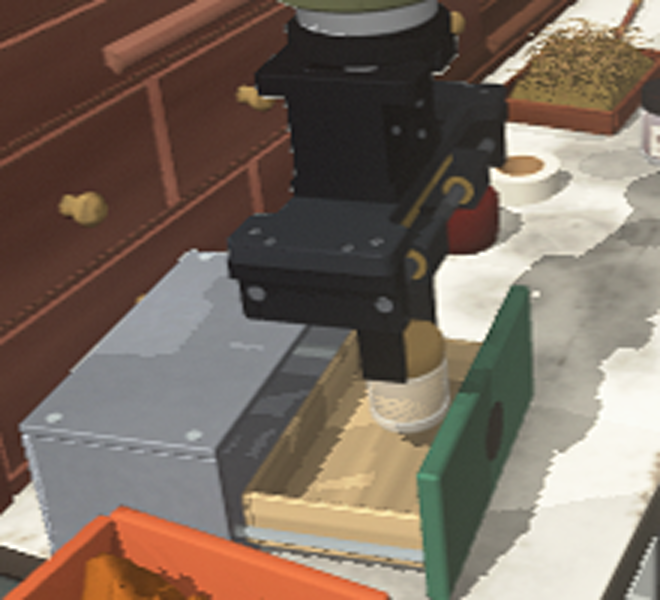

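The jar hangs about 10 mm above the tub floor and slightly toward the front of the finger centre. I shift it inward a little and lower slowly.

arm_command(targets=[0,0.008,0,0.1,0,-0.2,0.25,0,0,0,0.15,0,-0.15,0.25,0,0,0,0.12,0,0,0.25,0,0,0,0.08,0,0,0.25,0,0,0,0.04,0,0,0.25])

```text
time: 12.72
ee_pos: [0.4886, 0.1544, 0.0627]
eef_rot: [0.706, 0.055, -0.704, 0.055]
ft_force: [-0.1, -0.8, -0.7]
width: 0.0367
```

```bash
python3 - <<'E'
from h import *
plan(u2w(-.095,-.01,.057))
E
```

```text
t12.72 pos [0.4886 0.1544 0.0627] u [-0.0929 -0.0125  0.0627] F [-0.1  -0.76 -0.7 ] w0.0367
rot units [ 0.004 -0.003 -0.001]
shift(cur axes) [ 0.228 -0.101  0.085]  shift(goal axes) [ 0.228 -0.101  0.085]
```

arm_command(targets=[0,0,0,0.06,0,0,0.25,0,0,0,0.06,0,0,0.25,0,0,0,0.04,0,0,0.25])

```text
time: 12.97
ee_pos: [0.4889, 0.1546, 0.0588]
eef_rot: [0.706, 0.055, -0.704, 0.055]
ft_force: [0.1, -0.6, -1.1]
width: 0.0369
```

arm_command(targets=[0,0,0,0.04,0,0,0.25,0,0,0,0.03,0,0,0.25])

```text
time: 13.13
ee_pos: [0.4889, 0.1546, 0.057]
eef_rot: [0.706, 0.055, -0.704, 0.055]
ft_force: [0.1, 0.1, -0.3]
width: 0.0367
```

arm_command(targets=[0,0,0,0.03,0,0,0.25])

```text
time: 13.22
ee_pos: [0.4891, 0.1548, 0.0565]
eef_rot: [0.706, 0.055, -0.704, 0.055]
ft_force: [-2.9, 0.5, 9.2]
width: 0.0366
```

arm_command(targets=[0,0,0,0.03,0,0,0.25])

```text
time: 13.3
ee_pos: [0.4895, 0.155, 0.0564]
eef_rot: [0.707, 0.055, -0.703, 0.055]
ft_force: [-3.4, -1.9, 10.2]
width: 0.037
```

Touchdown at 9 to 10 N upward, where it was expected. Opening the fingers now, only partly because the tub is 140 mm wide.

arm_command(targets=[0,0,0,-0.01,0,0,0.5,0,0,0,0,0,0,0.68,0,0,0,0,0,0,0.68,0,0,0,0,0,0,0.68,0,0,0,0,0,0,0.68,0,0,0,0,0,0,0.68])

```text
time: 13.8
ee_pos: [0.49, 0.1551, 0.0572]
eef_rot: [0.707, 0.055, -0.703, 0.056]
ft_force: [-0.7, 0.2, -0.0]
width: 0.0584
```

```bash
python3 - <<'E'
from h import *
plan(u2w(-.095,-.01,.057))
im=camera("side");cv2.imwrite("pics/s7.png",cv2.resize(im[180:380,130:350,::-1],None,fx=3,fy=3,interpolation=cv2.INTER_CUBIC))
E
```

```text
t13.80 pos [0.49   0.1551 0.0572] u [-0.0915 -0.012   0.0572] F [-0.73  0.23 -0.02] w0.0584
rot units [ 0.004 -0.007 -0.001]
shift(cur axes) [ 0.008 -0.081  0.142]  shift(goal axes) [ 0.009 -0.08   0.142]
```

View pics/s7.png

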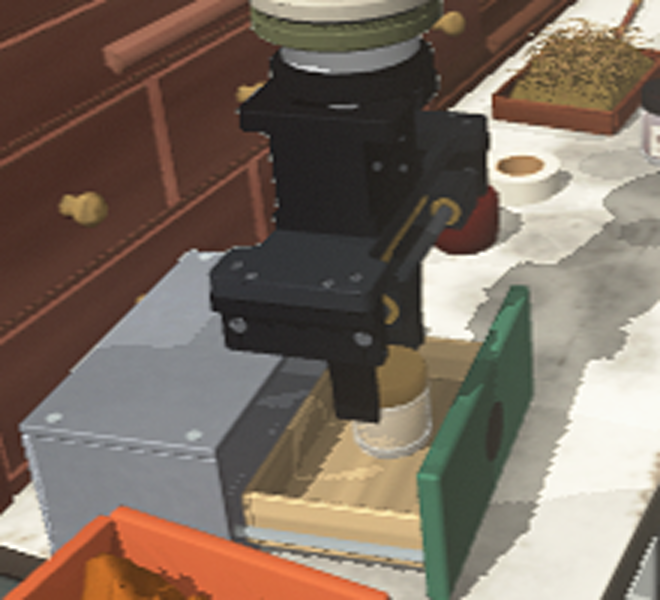

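The jar stands on the tub floor and the fingers are clear. Raising straight up.

arm_command(targets=[0,0,0,-0.3,0,0,0.68,0,0,0,-0.5,0,0,0.68,0,0,0,-0.6,0,0,0.68,0,0,0,-0.8,0,0,0.68,0,0,0,-0.8,0,0,0.68,0,0,0,-0.4,0.3,0.5,0,0,0,0,0,0.3,0.8,0,0,0,0,0,0,0.8,0,0,0,0,0,0,0.8,0,0,0,0,0,0,0.6,0])

```text
time: 14.68
ee_pos: [0.4051, 0.1285, 0.1546]
eef_rot: [0.709, 0.058, -0.701, 0.055]
ft_force: [-0.6, 0.4, -0.1]
width: 0.0332
```

```bash
python3 - <<'E'
from h import *
plan(u2w(-.185,-.03,.057))
im=camera("side");cv2.imwrite("pics/s8.png",cv2.resize(im[180:380,130:350,::-1],None,fx=3,fy=3,interpolation=cv2.INTER_CUBIC))
E
```

```text
t14.68 pos [0.4051 0.1285 0.1546] u [-0.1794 -0.0253  0.1546] F [-0.59  0.39 -0.06] w0.0332
rot units [ 0.008 -0.015  0.003]
shift(cur axes) [3.9   0.197 0.269]  shift(goal axes) [3.904 0.188 0.223]
```

View pics/s8.png

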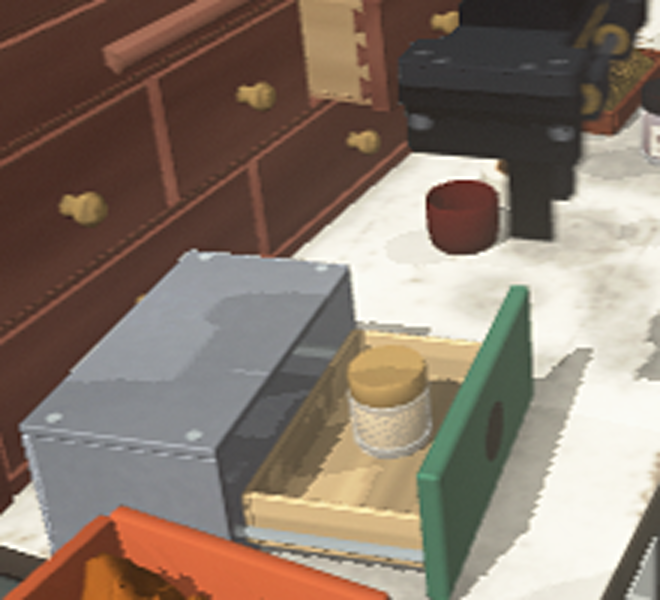

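```bash
python3 - <<'E'
from h import *
p=onz("side",(130+388/3,180+368/3),.065);print(p,w2u(p))
E
```

```text
[0.48277084 0.157119   0.065     ] [-0.09825573 -0.00895467  0.065     ]
```

arm_command(targets=[0,-0.015,0,0,0.1,0.3,0,0,0,0,0.4,0,0,0,0,0,0,0.7,0,0,0,0,0,0,0.7,0,0,0,0,0,0,0.7,0,0,0,0,0,0,0.6,0,0,0,0,0,0,0.3,0,0,0,0,0,0,0.1,0,0,0])

```text
time: 15.4
ee_pos: [0.3989, 0.1261, 0.0658]
eef_rot: [0.707, 0.058, -0.703, 0.057]
ft_force: [-0.6, -0.2, 0.2]
width: 0.0004
```

```bash
python3 - <<'E'
from h import *
plan(u2w(-.17,-.03,.057))
E
```

```text
t15.40 pos [0.3989 0.1261 0.0658] u [-0.1859 -0.0268  0.0658] F [-0.61 -0.18  0.16] w0.0004
rot units [ 0.011 -0.007  0.001]
shift(cur axes) [ 0.355  0.133 -0.632]  shift(goal axes) [ 0.352  0.128 -0.635]
```

arm_command(targets=[0.01,-0.007,0,0.1,0,-0.15,0,0,0,0,0.1,0,-0.15,0,0,0,0,0.05,0,-0.1,0,0,0,0,0,0,-0.06,0,0,0,0,0,0,-0.06,0,0,0,0,0,0,-0.06,0,0,0,0,0,0,-0.06,0])

```text
time: 15.98
ee_pos: [0.4184, 0.1297, 0.0607]
eef_rot: [0.706, 0.055, -0.705, 0.053]
ft_force: [-0.3, -0.2, 0.8]
width: 0.0
```

```bash
python3 - <<'E'
from h import *
plan(u2w(-.096,-.03,.057))
E
```

```text
t15.98 pos [0.4184 0.1297 0.0607] u [-0.1661 -0.0262  0.0607] F [-0.28 -0.23  0.82] w0.0000
rot units [-0.001 -0.002  0.003]
shift(cur axes) [ 0.152  0.149 -2.802]  shift(goal axes) [ 0.148  0.15  -2.803]
```

arm_command(targets=[0,0,0,0,0,-0.06,0,0,0,0,0,0,-0.06,0,0,0,0,0,0,-0.06,0,0,0,0,0,0,-0.08,0])

```text
time: 16.32
ee_pos: [0.4238, 0.1305, 0.0607]
eef_rot: [-0.704, -0.055, 0.706, -0.054]
ft_force: [-3.7, 0.8, 2.2]
width: 0.0004
```

arm_command(targets=[0,0,0,0,0,-0.1,0,0,0,0,0,0,-0.1,0,0,0,0,0,0,-0.1,0,0,0,0,0,0,-0.1,0])

```text
time: 16.65
ee_pos: [0.4341, 0.1321, 0.0608]
eef_rot: [-0.704, -0.054, 0.706, -0.054]
ft_force: [-3.6, -0.7, 3.7]
width: 0.0003
```

```bash
python3 - <<'E'
from h import *
plan(u2w(-.096,-.03,.057))
E
```

```text
t16.65 pos [0.4341 0.1321 0.0608] u [-0.1502 -0.0262  0.0608] F [-3.58 -0.69  3.73] w0.0003
rot units [-0.     0.003  0.001]
shift(cur axes) [ 0.145  0.151 -2.169]  shift(goal axes) [ 0.15   0.151 -2.169]
```

arm_command(targets=[0,0,0,-0.02,0,-0.12,0,0,0,0,0,0,-0.12,0,0,0,0,0,0,-0.12,0,0,0,0,0,0,-0.12,0,0,0,0,0,0,-0.12,0,0,0,0,0,0,-0.12,0,0,0,0,0,0,-0.12,0,0,0,0,0,0,-0.12,0])

```text
time: 17.32
ee_pos: [0.4597, 0.136, 0.0607]
eef_rot: [-0.703, -0.054, 0.707, -0.054]
ft_force: [-4.1, -0.1, 1.8]
width: 0.0006
```

```bash
python3 - <<'E'
from h import *
plan(u2w(-.096,-.03,.057))
E
```

```text
t17.32 pos [0.4597 0.136  0.0607] u [-0.1243 -0.0262  0.0607] F [-4.14 -0.1   1.8 ] w0.0006
rot units [-0.     0.006  0.001]
shift(cur axes) [ 0.145  0.15  -1.132]  shift(goal axes) [ 0.15   0.15  -1.132]
```

28 mm remain to joint 0. I'll do 22 mm now, then slow down.

arm_command(targets=[0,0,0,-0.01,0,-0.12,0,0,0,0,0,0,-0.12,0,0,0,0,0,0,-0.12,0,0,0,0,0,0,-0.12,0,0,0,0,0,0,-0.12,0,0,0,0,0,0,-0.1,0,0,0,0,0,0,-0.08,0,0,0,0,0,0,-0.08,0])

```text
time: 17.98
ee_pos: [0.4832, 0.1397, 0.0608]
eef_rot: [-0.703, -0.054, 0.707, -0.054]
ft_force: [-4.4, -0.9, 3.0]
width: 0.0005
```

```bash
python3 - <<'E'
from h import *
plan(u2w(-.096,-.03,.057))
im=camera("side");cv2.imwrite("pics/s9.png",cv2.resize(im[180:380,130:350,::-1],None,fx=3,fy=3,interpolation=cv2.INTER_CUBIC))
E
```

```text
t17.98 pos [0.4832 0.1397 0.0608] u [-0.1005 -0.0262  0.0608] F [-4.4  -0.89  2.99] w0.0005
rot units [-0.     0.006  0.001]
shift(cur axes) [ 0.15   0.151 -0.179]  shift(goal axes) [ 0.151  0.151 -0.178]
```

View pics/s9.png

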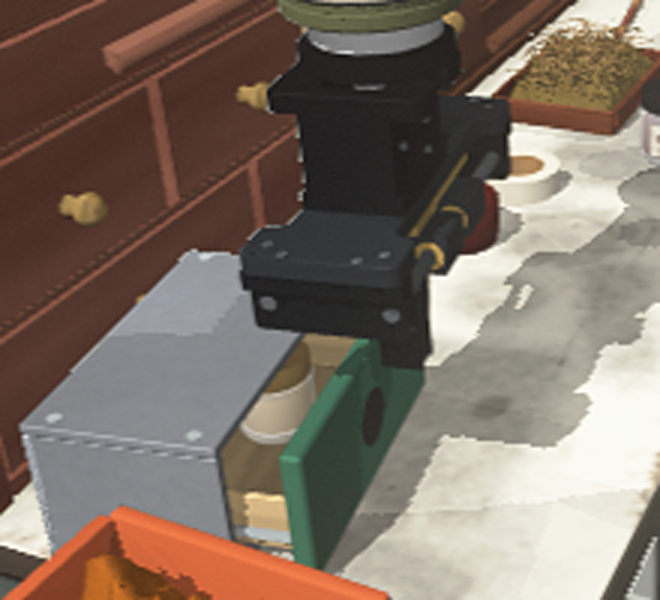

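The jar is still upright, going under the carcass top. Joint 0 lies about 5 mm ahead.

arm_command(targets=[0,0,0,-0.015,0,-0.06,0,0,0,0,0,0,-0.06,0,0,0,0,0,0,-0.05,0,0,0,0,0,0,-0.04,0])

```text
time: 18.37
ee_pos: [0.4888, 0.1406, 0.0608]
eef_rot: [-0.703, -0.054, 0.707, -0.054]
ft_force: [-3.3, -0.7, 1.3]
width: 0.0003
```

arm_command(targets=[0,0,0,0,0,-0.04,0,0,0,0,0,0,-0.04,0])

```text
time: 18.53
ee_pos: [0.4909, 0.141, 0.0608]
eef_rot: [-0.703, -0.054, 0.707, -0.054]
ft_force: [-5.0, -0.6, 1.4]
width: 0.0003
```

```bash
python3 - <<'E'
from h import *
plan(u2w(-.096,-.03,.057))
E
```

```text
t18.53 pos [0.4909 0.141  0.0608] u [-0.0927 -0.0261  0.0608] F [-4.96 -0.59  1.44] w0.0003
rot units [-0.     0.007  0.001]
shift(cur axes) [0.152 0.154 0.13 ]  shift(goal axes) [0.152 0.154 0.131]
```

arm_command(targets=[0,0,0,0,0,-0.04,0,0,0,0,0,0,-0.03,0])

```text
time: 18.7
ee_pos: [0.4928, 0.1412, 0.0608]
eef_rot: [-0.703, -0.054, 0.707, -0.054]
ft_force: [-4.3, -0.0, 1.9]
width: 0.0008
```

arm_command(targets=[0,0,0,0,0,-0.03,0])

```text
time: 18.78
ee_pos: [0.4937, 0.1414, 0.0608]
eef_rot: [-0.703, -0.054, 0.707, -0.054]
ft_force: [-4.0, -0.0, 2.1]
width: 0.0006
```

arm_command(targets=[0,0,0,-0.005,0,-0.03,0])

```text
time: 18.87
ee_pos: [0.4943, 0.1415, 0.0608]
eef_rot: [-0.703, -0.054, 0.707, -0.054]
ft_force: [-4.8, -0.7, 0.3]
width: 0.0005
```

arm_command(targets=[0,0,0,0,0,-0.03,0])

```text
time: 18.95
ee_pos: [0.4951, 0.1416, 0.0608]
eef_rot: [-0.703, -0.054, 0.707, -0.054]
ft_force: [-5.3, -0.3, 3.4]
width: 0.0002
```

arm_command(targets=[0,0,0,-0.005,0,-0.025,0])

```text
time: 19.03
ee_pos: [0.4957, 0.1417, 0.0608]
eef_rot: [-0.703, -0.054, 0.707, -0.054]
ft_force: [-4.7, 0.5, 0.6]
width: 0.0003
```

arm_command(targets=[0,0,0,0,0,-0.03,0])

```text
time: 19.12
ee_pos: [0.4964, 0.1418, 0.0608]
eef_rot: [-0.703, -0.054, 0.707, -0.054]
ft_force: [-4.4, -0.9, 2.6]
width: 0.0006
```

arm_command(targets=[0,0,0,-0.003,0,-0.03,0])

```text
time: 19.2
ee_pos: [0.4971, 0.1419, 0.0608]
eef_rot: [-0.703, -0.054, 0.707, -0.054]
ft_force: [-5.2, -0.8, 1.1]
width: 0.0005
```

arm_command(targets=[0,0,0,0,0,-0.03,0])

```text
time: 19.28
ee_pos: [0.4978, 0.142, 0.0608]
eef_rot: [-0.703, -0.054, 0.707, -0.054]
ft_force: [-6.4, -0.2, 3.8]
width: 0.0003
```

arm_command(targets=[0,0,0,-0.005,0,-0.012,0])

```text
time: 19.37
ee_pos: [0.4979, 0.142, 0.0608]
eef_rot: [-0.702, -0.054, 0.708, -0.054]
ft_force: [-6.2, -1.3, 2.2]
width: 0.0005
```

arm_command(targets=[0,0,0,-0.003,0,-0.012,0])

```text
time: 19.45
ee_pos: [0.4979, 0.142, 0.0608]
eef_rot: [-0.702, -0.054, 0.708, -0.054]
ft_force: [-6.6, -0.8, 3.9]
width: 0.001
```

arm_command(targets=[0,0,0,-0.005,0,-0.018,0])

```text
time: 19.53
ee_pos: [0.4979, 0.142, 0.0608]
eef_rot: [-0.702, -0.054, 0.708, -0.054]
ft_force: [-7.7, -0.7, 2.8]
width: 0.0005
```

The push reached 7.8 N with no further travel, so it has latched. I back off slowly and look.

arm_command(targets=[0,0,0,0,0,0.1,0,0,0,0,0,0,0.15,0,0,0,0,0,0,0.2,0,0,0,0,0,0,0.25,0,0,0,0,0,0,0.3,0,0,0,0,0,0,0.4,0,0,0,0,0,0,0.4,0,0,0,0,0,0,0.4,0,0,0,0,0,0,0.2,0])

```text
time: 20.28
ee_pos: [0.4367, 0.1322, 0.0621]
eef_rot: [-0.705, -0.054, 0.706, -0.054]
ft_force: [-0.3, 0.9, -0.4]
width: 0.0005
```

```bash
python3 - <<'E'
from h import *
plan(u2w(-.15,-.03,.057))
im=camera("side");cv2.imwrite("pics/s10.png",cv2.resize(im[180:380,130:350,::-1],None,fx=3,fy=3,interpolation=cv2.INTER_CUBIC))
E
```

```text
t20.28 pos [0.4367 0.1322 0.0621] u [-0.1476 -0.0266  0.0621] F [-0.28  0.93 -0.39] w0.0005
rot units [-0.001  0.002  0.001]
shift(cur axes) [0.203 0.138 0.095]  shift(goal axes) [0.203 0.138 0.095]
```

View pics/s10.png

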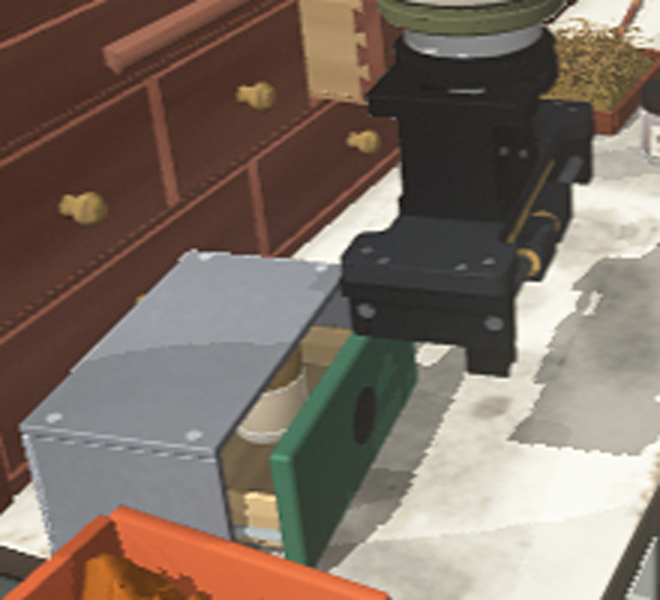

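The pad is at (365,415) in the crop, which is side pixel (251.7,318.3), the same as at the start, so the drawer is latched at joint 0 with the jar upright inside. I rise clear and recheck.

arm_command(targets=[0,0,0,0,0,0.4,0,0,0,0,-0.3,0,0.3,0,0,0,0,-0.7,0,0,0,0,0,0,-0.8,0,0,0,0,0,0,-0.8,0,0,0,0,0,0,-0.6,0,0,0,0,0,0,-0.3,0,0,0,0,0,0,0,0,0,0,0,0,0,0,0,0,0,0])

```text
$.targets: bad value
```

```bash
python3 - <<'E'
from h import *
plan(u2w(-.15,-.03,.057))
im=camera("side");cv2.imwrite("pics/s11.png",cv2.resize(im[180:380,130:390,::-1],None,fx=3,fy=3,interpolation=cv2.INTER_CUBIC))
t=camera("top");cv2.imwrite("pics/t11.png",t[:,:,::-1])
E
```

```text
t20.33 pos [0.4363 0.132  0.0621] u [-0.148  -0.0266  0.0621] F [-0.06  0.78 -0.01] w0.0003
rot units [-0.001  0.002  0.001]
shift(cur axes) [0.203 0.135 0.078]  shift(goal axes) [0.203 0.135 0.079]
```

View pics/s11.png

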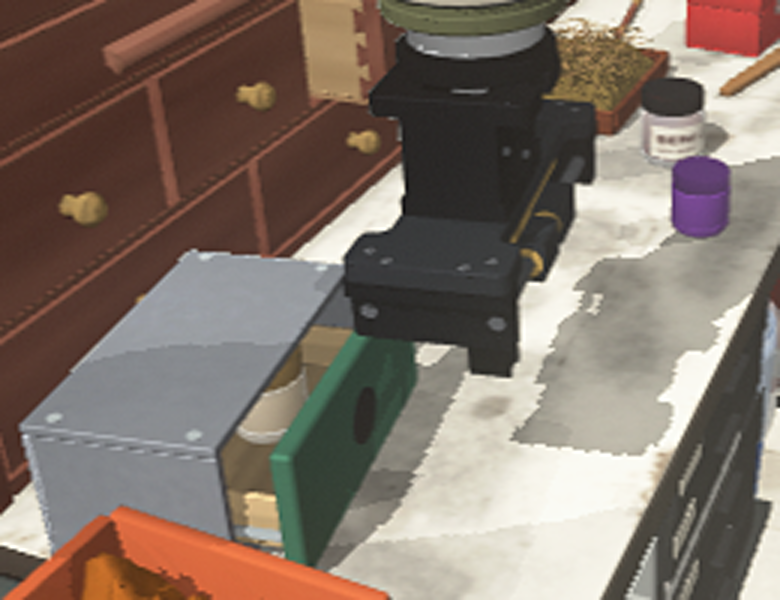

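View pics/t11.png

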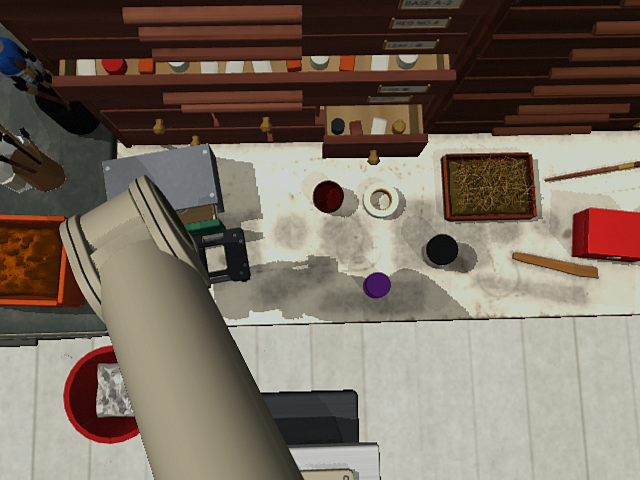

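That call was refused because one row had the wrong length. The top view shows the cup (328,196), tape (381,199), jar_red (442,249) and purple jar (377,285) unmoved. Repeating the retreat.

arm_command(targets=[0,0,0,0,0,0.4,0,0,0,0,-0.3,0,0.3,0,0,0,0,-0.7,0,0,0,0,0,0,-0.8,0,0,0,0,0,0,-0.8,0,0,0,0,0,0,-0.5,0,0,0,0,0,0,-0.2,0,0,0,0,0,0,0,0,0,0,0,0,0,0,0,0])

```text
$.targets: bad value
```

arm_command(targets=[0,0,0,0,0,0,0,0,0,0,0,0,0,0,0,0,0,0,0,0,0])

```text
time: 20.68
ee_pos: [0.4394, 0.1324, 0.0628]
eef_rot: [0.705, 0.054, -0.705, 0.053]
ft_force: [-0.5, 0.1, 0.5]
width: 0.0007
```

```bash
python3 - <<'E'
from h import *
plan(u2w(-.15,-.03,.057))
im=camera("side");cv2.imwrite("pics/s12.png",cv2.resize(im[180:380,130:390,::-1],None,fx=3,fy=3,interpolation=cv2.INTER_CUBIC))
E
```

```text
t20.68 pos [0.4394 0.1324 0.0628] u [-0.1449 -0.0268  0.0628] F [-0.47  0.12  0.49] w0.0007
rot units [-0.003 -0.001  0.002]
shift(cur axes) [0.23  0.129 0.205]  shift(goal axes) [0.23  0.128 0.205]
```

View pics/s12.png

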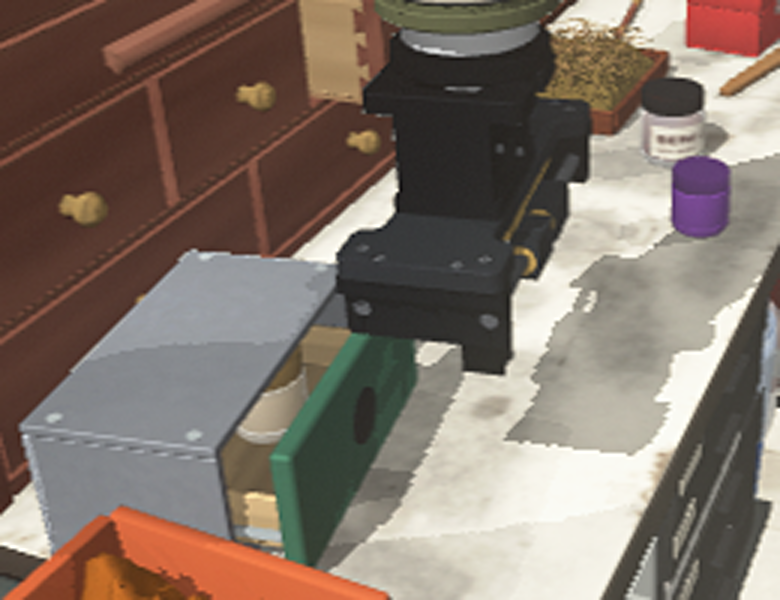

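arm_command(targets=[0,0,0,0,0,0.4,0,0,0,0,-0.3,0,0.3,0,0,0,0,-0.7,0,0.1,0,0,0,0,-0.8,0,0,0,0,0,0,-0.8,0,0,0,0,0,0,-0.4,0,0,0,0,0,0,0,0,0,0,0,0,0,0,0,0,0,0,0,0,0,0,0,0])

```text
time: 21.48
ee_pos: [0.4136, 0.1292, 0.1374]
eef_rot: [-0.703, -0.055, 0.707, -0.053]
ft_force: [-0.6, -0.0, -0.7]
width: 0.0007
```

```bash
python3 - <<'E'
from h import *
plan(u2w(-.15,-.03,.057))
im=camera("side");cv2.imwrite("pics/s13.png",cv2.resize(im[180:380,130:390,::-1],None,fx=3,fy=3,interpolation=cv2.INTER_CUBIC))
print(np.abs(read_state()["joint_vel"]).max())
E
```

```text
t21.48 pos [0.4136 0.1292 0.1374] u [-0.1709 -0.026   0.1374] F [-0.65 -0.   -0.69] w0.0007
rot units [-0.001  0.006  0.004]
shift(cur axes) [ 3.213  0.17  -0.849]  shift(goal axes) [ 3.217  0.162 -0.834]
0.008538418981526895
```

View pics/s13.png

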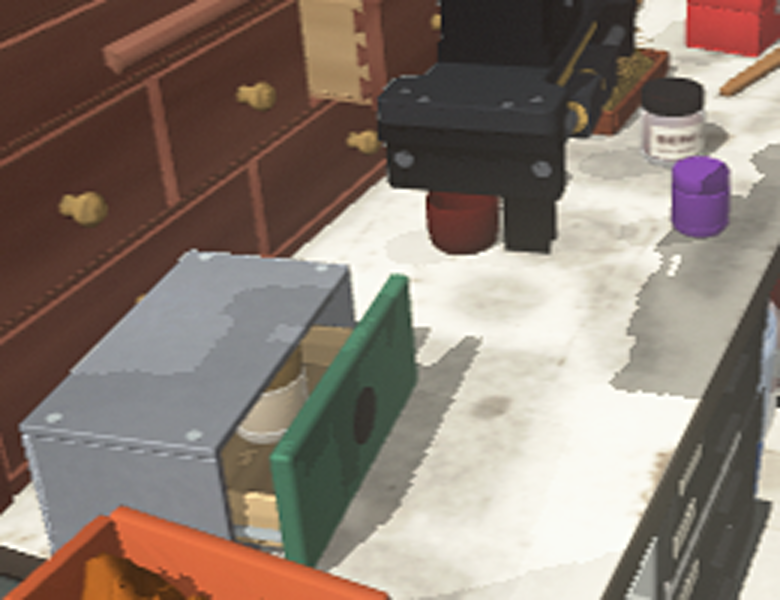

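The drawer is at its latched place (pad at crop (365,415), as at the start). The jar is upright inside at (275,410), and the arm is clear and still. Handing in.

```bash
python3 -c "
from bench import *
print(close_job())"
```

```text
the job is handed in; nothing more can be done
None
```

The gold jar is standing upright in the drawer, the drawer is latched shut, and the job is handed in at about 21.5 s; no verdict was reported.

- **Opening:** I pressed the front until the push rose from about 4 N to 8 N, then backed off, and the top view showed the drawer fully out.
- **Placing:** I set the jar down on the tub floor and let go. By the side camera it stood about 2 mm and 9 mm from the floor centre.
- **Closing:** I pushed the drawer in until travel stopped at about 7.8 N, then withdrew the arm.

**Last checks:**
- The drawer pad was at the same image position as at the start (side pixel 252, 318).
- The jar was upright inside, and the arm was clear and still.
- The cup, tape, red jar and purple jar were at their starting pixels in the top view.

**What disagreed or failed:**
- The gripper read 37 mm on the 42 mm jar, although the jar held firmly.
- While pressing there was up to about 5 N of vertical friction. Counting that, the highest push read at the end of any move was about 8 N, below the 12 N limit.
- Two of my retreat commands were refused for having the wrong length. They caused no motion, and I repeated the retreat.

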